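Make up two candle gift towers

ROBOT

A 7-joint arm with a two-finger parallel gripper is mounted at the origin on the work surface. World frame = base frame: x ahead of the robot, y to its left, z up, the work surface at z = 0. Lengths are in m, angles in rad, forces in N, time in s.
With the tool pointing down it reaches from about 0.425 to 0.925 m from the base axis. Payload 6.8 kg.
Tool frame: the origin (TCP) lies midway between the tips of the shut fingers; the grasp point (between the pads) lies 19 mm behind it; z points along the fingers, y is the line along which they close (so a half turn about z gives the same grasp; the last joint's range is limited). The gripper opens to 85 mm and grips with 20 to 120 N. Pads are 22 mm wide; open, the fingers measure 114 mm over their backs; the gripper's body (76 mm by 85 mm) begins 54 mm behind the grasp point. The pads swing forward as they close: fully open they stand 13 mm farther back than shut.
Start: joints at [1.149, 0.477, 0.022, 1.555, -0.011, 1.109, -0.083], TCP at [0.208, -0.642, 0.231] pointing down, gripper open.
Joint ranges: [-2.96, 2.96], [-0.34, 2.1], [-1.41, 1.46], [0.24, 2.44], [-1.37, 4.51], [0.17, 1.92], [-2.96, 2.96]. Speed limits (rad/s): [2.39, 2.39, 3.14, 3.14, 3.14, 3.14, 3.14].

INTERFACE

Orientations are given as a rotation vector (axis times angle).
In Python, from bench import status, vision, r gives the robot as it stands. The module is installed in compiled form; this text tells all that it offers.
- The arm moves only by the shell command python3 -m handwheel 'ROWS' [OPENING] [FORCE]. ROWS is JSON, a list of rows, each an object with "dp": the shift along the tool's x, y, z in m, a list of three; "delta_rot": the turn, a rotation vector about the tool's x, y, z in rad, a list of three. In form: [{"dp": [x, y, z], "delta_rot": [rx, ry, rz]}, ...]. A call has 1 to 12 rows; each row is the pose to reach, as a shift and turn from the pose commanded when the call began, along the tool's axes at that moment; what a row does not reach only later rows make up. A row lasts 1/8 s, in which the tool goes at most 62.5 mm and 10.7 degrees, less where a joint would pass 70% of its speed; a pose out of reach is approached as far as the arm can. A call with a gripper value outside its range is refused whole. OPENING is the opening, from 0 (shut) to 1 (fully open), set as the call begins (- or left out, the last holds). The fingers move at their own pace and stop on an object; FORCE is the grip in N (left out, the last holds). Time passes only in rows, so rows that repeat a pose let the fingers close. It gives the time, the measured TCP pose, the force, the opening and the grip force at its end, in the units of the state.
- status.get_obs(): the state, without advancing time (a new reading comes with each control period).
- vision.grab_frame(name): name is "scene" or "top"; returns a dict with "img" (480x640x3 uint8, blue, green, red), "fovy" (degrees; the focal length in pixels is half the picture's height over the tangent of half this angle, whatever the lens; pixels are square), "cx", "cy" (the principal point, pixels), "world_from_camera" (4x4, takes a point from camera to world coordinates). Camera axes: x right, y up, looking along -z (the intrinsics and any distortion apply to the point x, -y, -z); pixel columns grow to the right and rows downward; lengths in m; the calibration is good to about 2 mm. A picture is of the moment at which its call begins. There is no depth.
- r.hand_in(): hands the job in; it is judged then, once.
The state is a dict: "clock": time; "joints": joint angles; "qvel": joint speeds; "tau": joint torques, N m; "tcp_pos": TCP position; "orientation": TCP orientation; "contact_force": force on the tool from outside, world axes, zero at the start; "moment": the same for the moment, N m; "grip_width": finger opening in m; "gripper_force": force on a finger pad.
Only numpy, scipy, OpenCV 4.12 (cv2) and the standard library are available. Lean on these libraries where they do the work, as an engineer would, in place of code of your own. Each camera call takes 0.05 s, during which the arm holds its last target. There are 200 camera calls.

TASK

Make up the two gift towers of candle tins: in the middle of the round dark wooden board the three black tins, the large one at the bottom, then the medium, then the small on top; in the middle of the square blue tile the two copper tins, the large one below the small. Each upper tin must sit down flat inside the rim of the lid below it, and the towers are left standing. Keep the tins upright all the time and leave the bottle, the carton and the spatula where they are.

Things in the scene. Friction and masses are not known exactly. Their poses are not given: they have to be found in the camera images.
- black_large: large black candle tin: upright round tin, matte black with white label band and small white sticker on top; 64 mm diameter, 46 mm high, about 220 g, loose. Origin: centre of the underside, z up the axis. Its lid is a dish: a 3 mm wide rim around a flat floor 58 mm across, 8 mm below the rim and 38 mm above the origin. The medium black tin fits in this dish with 5 mm to spare all round.
- black_medium: medium black candle tin: upright round tin, matte black with white label band and small white sticker on top; 48 mm diameter, 40 mm high, about 120 g, loose. Origin: centre of the underside, z up the axis. Its lid is a dish: a 3 mm wide rim around a flat floor 42 mm across, 8 mm below the rim and 32 mm above the origin. The small black tin fits in this dish with 4.5 mm to spare all round.
- black_small: small black candle tin: upright round tin, matte black with white label band and small white sticker on top; 33 mm diameter, 36 mm high, about 60 g, loose. Origin: centre of the underside, z up the axis. Its lid is a dish: a 3 mm wide rim around a flat floor 27 mm across, 8 mm below the rim and 28 mm above the origin.
- copper_large: large copper candle tin: upright round tin, copper-coloured with white label band and small white sticker on top; 58 mm diameter, 44 mm high, about 180 g, loose. Origin: centre of the underside, z up the axis. Its lid is a dish: a 3 mm wide rim around a flat floor 52 mm across, 8 mm below the rim and 36 mm above the origin. The small copper tin fits in this dish with 5 mm to spare all round.
- copper_small: small copper candle tin: upright round tin, copper-coloured with white label band and small white sticker on top; 42 mm diameter, 38 mm high, about 90 g, loose. Origin: centre of the underside, z up the axis. Its lid is a dish: a 3 mm wide rim around a flat floor 36 mm across, 8 mm below the rim and 30 mm above the origin.
- wood_board: dark brown round wooden presentation board, 100 mm diameter, 12 mm thick, flat, fixed to the table. Origin: centre of the underside, z up; its top is 12 mm above the origin.
- blue_tile: blue square glazed presentation tile, 100 x 100 mm, 12 mm thick, flat, fixed to the table, turned to any angle. Origin: centre of the underside, z up; its top is 12 mm above the origin.
- oil_bottle: bystander: upright amber bottle, 52 mm diameter, 120 mm high, loose, at the right (-y) edge of the work. Origin: centre of the underside.
- carton: bystander: closed cardboard carton, 70 x 120 mm, 60 mm high, with a paper strip, loose, beyond the work. Origin: centre of the underside.
- spatula: bystander: spatula lying flat at the left (+y) edge of the work, handle towards the robot at yaw 0, loose.
Things that resemble listed ones, but are neither listed nor needed, are in the scene too. Leave any yellow look-alike of the black_small alone. What is shaped like the black_large but purple is not meant.

How it is judged:
By the outcome, as a careful person would: the job done as asked, in the order asked, and still so for the second after the job is handed in, with the robot touching nothing.
It also fails if it takes over 128 s, if anything falls off the work surface, if the arm or the gripper's body presses on something with over 40 N, if the wrist force passes 120 N, or if a joint passes its speed limit or range.

## Working session

There is one attempt and no reset: what is moved stays moved. The work goes in short steps, Python scripts to look and compute and a shell command to move; the robot and the scene stay as the last step left them, time stands still between calls to the robot, and variables do not carry over. Pictures are saved under pics/ and viewed, at most 17 in all, crops included, and the job is handed in when it is done.

```bash
mkdir -p pics
python3 - <<'E'
from bench import status, vision
import cv2, numpy as np
np.set_printoptions(precision=4,suppress=True)
print(status.get_obs())
for n in("scene","top"):
    f=vision.grab_frame(n); cv2.imwrite(f"pics/{n}0.png",f["img"])
    print({k:v for k,v in f.items() if k!="img"})
E
```

```text
{'clock': 0.0, 'joints': array([ 1.1489,  0.4778,  0.0224,  1.5564, -0.0115,  1.1093, -0.0831]), 'qvel': array([-0.0008,  0.0001,  0.0002, -0.0021, -0.0005, -0.0004, -0.0013]), 'tau': array([  0.0001, -59.6452,   1.6078, -28.1195,   0.0124,   0.0094,
         0.    ]), 'tcp_pos': array([ 0.2081, -0.6415,  0.2304]), 'orientation': array([-3.1014, -0.4907,  0.0007]), 'contact_force': array([ 0.7129, -0.1531, -0.3216]), 'moment': array([ 0.0165, -0.0183,  0.0279]), 'gripper_force': 0.0, 'grip_width': 0.08574346936226473}
{'fovy': 45.51096062105419, 'cx': 324.99705937405224, 'cy': 236.99673231518946, 'world_from_camera': array([[-0.7237, -0.5019,  0.4737,  1.1675],
       [ 0.69  , -0.5395,  0.4825,  0.5452],
       [ 0.0134,  0.676 ,  0.7367,  0.8664],
       [ 0.    ,  0.    ,  0.    ,  1.    ]])}
{'fovy': 53.14674890832096, 'cx': 318.2854910631654, 'cy': 234.19040381434303, 'world_from_camera': array([[-0.0092,  0.9864, -0.1639,  0.3901],
       [-0.9999, -0.0111, -0.0109,  0.0056],
       [-0.0126,  0.1638,  0.9864,  1.2569],
       [ 0.    ,  0.    ,  0.    ,  1.    ]])}
```

View pics/top0.png

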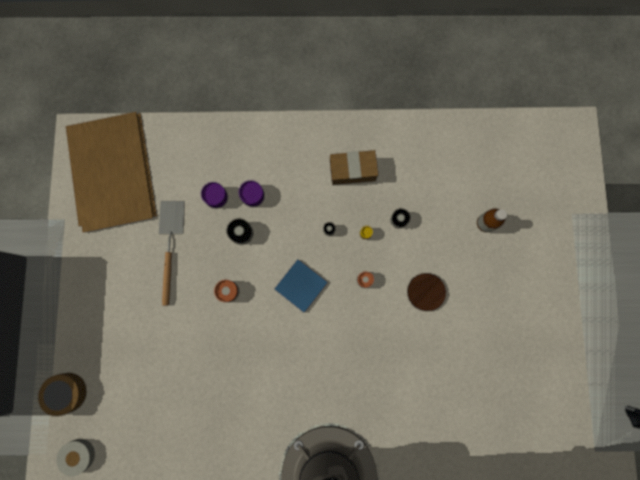

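View pics/scene0.png

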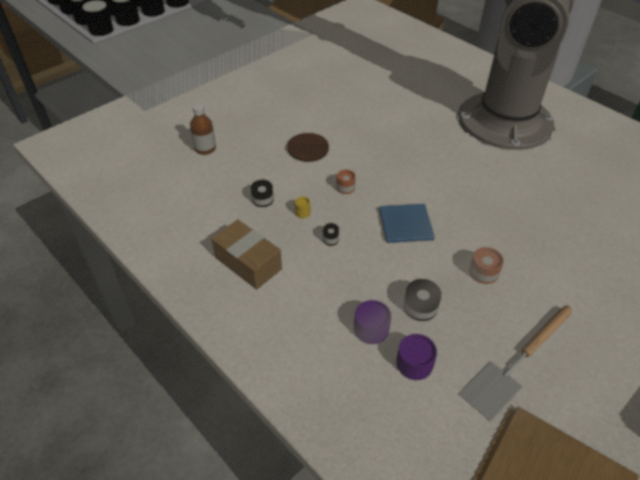

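Top view candidates:
- **Black tins:** large (239,231), medium (401,218), small (329,229).
- **Look-alikes:** purple at (214,195) and (252,193), which could be taken for black_large, and yellow at (367,232), which could be taken for black_small.
- **Copper tins:** large (227,291), small (366,280).
- **Targets:** board (427,292), tile (301,286).

I choose by colour and size, and check in one crop.

```bash
cat > h.py <<'E'
import cv2, numpy as np
from bench import status, vision
np.set_printoptions(precision=4,suppress=True)
def cast(f,uv,z):
    "pixel -> world point on plane z"
    F=240/np.tan(np.radians(f["fovy"]/2)); T=f["world_from_camera"]
    d=T[:3,:3]@np.array([(uv[0]-f["cx"])/F,-(uv[1]-f["cy"])/F,-1]); o=T[:3,3]
    return o+d*(z-o[2])/d[2]
def ray(f,uv):
    o=f["world_from_camera"][:3,3]; d=cast(f,uv,0)-o; return o,d/np.linalg.norm(d)
def cross(a,b):
    "closest point of two rays and the gap"
    (o,d),(p,e)=a,b
    s=np.linalg.lstsq(np.stack([d,-e],1),p-o,rcond=None)[0]
    A,B=o+s[0]*d,p+s[1]*e; return (A+B)/2,np.linalg.norm(A-B)
def sticker(img,uv,w):
    "bright low-saturation blob nearest the window's centre, weighted centroid"
    x,y=map(int,uv); c=img[y-w:y+w+1,x-w:x+w+1].astype(float); m=c.min(2)
    g=np.clip(m-(m.max()+np.median(m))/2,0,None)
    n,l=cv2.connectedComponents((g>0).astype(np.uint8)); g[l!=l[np.unravel_index(g.argmax(),g.shape)]]=0
    Y,X=np.mgrid[-w:w+1,-w:w+1]; return np.array([x+(X*g).sum()/g.sum(),y+(Y*g).sum()/g.sum()])
def blob(img,lo,hi,uv):
    "contour of the HSV mask at uv: centre and size"
    m=cv2.inRange(cv2.cvtColor(img,cv2.COLOR_BGR2HSV),lo,hi)
    cs,_=cv2.findContours(m,cv2.RETR_EXTERNAL,cv2.CHAIN_APPROX_NONE)
    c=min(cs,key=lambda c:np.hypot(*(c.reshape(-1,2).mean(0)-uv))+(1000 if len(c)<12 else 0))
    M=cv2.moments(c); return np.array([M["m10"],M["m01"]])/M["m00"],cv2.minAreaRect(c)
E
python3 - <<'E'
from h import *
t,s=vision.grab_frame("top"),vision.grab_frame("scene")
for n,a,b,w,ws,z in[("BL",(239,231),(422,295),5,5,.038),("BM",(401,218),(262,185),4,4,.032),("BS",(329,229),(331,230),3,3,.028),("CL",(227,291),(487,257),5,6,.036),("CS",(366,280),(346,176),4,5,.030)]:
    p,q=sticker(t["img"],a,w),sticker(s["img"],b,ws)
    print(n,p,q,cast(t,p,z),cast(s,q,z),*cross(ray(t,p),ray(s,q)))
for n,a,b,lo,hi in[("board",(427,292),(308,147),(0,60,15),(20,255,110)),("tile",(301,286),(406,223),(95,80,30),(115,255,255))]:
    (p,r1),(q,r2)=blob(t["img"],lo,hi,a),blob(s["img"],lo,hi,b)
    print(n,p,q,r1,cast(t,p,.012),cast(s,q,.012),*cross(ray(t,p),ray(s,q)))
for n,a in[("carton",(355,170)),("bottle",(495,218)),("spat",(168,280)),("spat blade",(172,215)),("yellow",(367,232)),("P1",(214,195)),("P2",(252,193))]: print(n,cast(t,a,.03))
A=cv2.resize(t["img"][170:320,190:460],None,fx=2.9,fy=2.9,interpolation=cv2.INTER_CUBIC)
cv2.imwrite("pics/crop1.png",A)
E
```

```text
BL [238.4819 230.259 ] [422.8769 294.3897] [0.6053 0.2252 0.038 ] [0.6025 0.2248 0.038 ] [0.6045 0.2253 0.0405] 0.0011233173952855475
BM [400.4895 217.2517] [261.4852 188.1111] [ 0.6358 -0.1948  0.032 ] [ 0.6325 -0.1969  0.032 ] [ 0.6349 -0.194   0.0355] 0.0005502000069783878
BS [328.8878 227.9694] [330.5355 230.5355] [ 0.6104 -0.0085  0.028 ] [ 0.6081 -0.009   0.028 ] [ 0.6097 -0.0081  0.03  ] 0.0009904996557996903
CL [225.3546 290.4603] [487.2868 260.221 ] [0.451  0.2561 0.036 ] [0.4482 0.2559 0.036 ] [0.4505 0.2562 0.0382] 0.0012044154874661446
CS [365.1073 278.9905] [345.741  177.5226] [ 0.4768 -0.0991  0.03  ] [ 0.4741 -0.0998  0.03  ] [ 0.4763 -0.0985  0.0323] 0.0011642290714924805
board [426.4776 291.6547] [307.5838 146.7103] ((426.5, 291.5), (37.0, 39.0), 90.0) [ 0.444  -0.2575  0.012 ] [ 0.4481 -0.2525  0.012 ] [ 0.4438 -0.2581  0.0066] 0.0013144015770021015
tile [300.6597 285.3933] [403.4115 221.6062] ((300.7176818847656, 285.31390380859375), (37.013126373291016, 37.237789154052734), 38.1572265625) [0.4633 0.0662 0.012 ] [0.4685 0.0655 0.012 ] [0.4645 0.0649 0.0084] 0.003554149921182611
carton [ 0.7652 -0.0796  0.03  ]
bottle [ 0.6314 -0.4397  0.03  ]
spat [0.4793 0.4053 0.03  ]
spat blade [0.6492 0.4019 0.03  ]
yellow [ 0.5983 -0.1071  0.03  ]
P1 [0.7017 0.293  0.03  ]
P2 [0.7059 0.1928 0.03  ]
```

View pics/crop1.png

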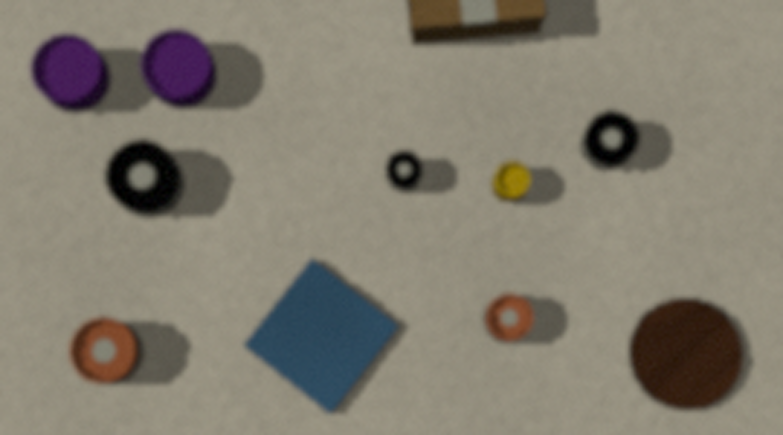

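The crop confirms the choice: three black ring tins with white stickers, at crop (144,177), (404,170) and (611,139), and two copper tins at (105,350) and (510,317). The purple and yellow ones are closed look-alikes. The two views agree to about 3 mm and the heights fit. Next I move clear and square the tool to the world axes.

```bash
python3 -m handwheel '[{"dp":[0.349,-0.194,0.03],"delta_rot":[0,0,0.314]},{"dp":[0.349,-0.194,0.03],"delta_rot":[0,0,0.314]},{"dp":[0.349,-0.194,0.03],"delta_rot":[0,0,0.314]},{"dp":[0.349,-0.194,0.03],"delta_rot":[0,0,0.314]},{"dp":[0.349,-0.194,0.03],"delta_rot":[0,0,0.314]},{"dp":[0.349,-0.194,0.03],"delta_rot":[0,0,0.314]},{"dp":[0.349,-0.194,0.03],"delta_rot":[0,0,0.314]},{"dp":[0.349,-0.194,0.03],"delta_rot":[0,0,0.314]},{"dp":[0.349,-0.194,0.03],"delta_rot":[0,0,0.314]}]' 1 40
```

```text
clock: 1.32
tcp_pos: [0.4792, -0.3512, 0.2012]
orientation: [3.141, -0.003, -0.001]
contact_force: [0.0, -1.1, 0.5]
grip_width: 0.085
gripper_force: 0.0
```

```bash
python3 -m handwheel '[{"dp":[0.125,-0.576,0.08],"delta_rot":[0,0,0]},{"dp":[0.125,-0.576,0.08],"delta_rot":[0,0,0]},{"dp":[0.125,-0.576,0.08],"delta_rot":[0,0,0]},{"dp":[0.125,-0.576,0.08],"delta_rot":[0,0,0]},{"dp":[0.125,-0.576,0.08],"delta_rot":[0,0,0]},{"dp":[0.125,-0.576,0.08],"delta_rot":[0,0,0]},{"dp":[0.125,-0.576,0.08],"delta_rot":[0,0,0]},{"dp":[0.125,-0.576,0.08],"delta_rot":[0,0,0]},{"dp":[0.125,-0.576,0.08],"delta_rot":[0,0,0]},{"dp":[0.125,-0.576,0.08],"delta_rot":[0,0,0]},{"dp":[0.125,-0.576,0.08],"delta_rot":[0,0,0]},{"dp":[0.125,-0.576,0.08],"delta_rot":[0,0,0]}]'
python3 - <<'E'
from h import *
f=vision.grab_frame("scene"); cv2.imwrite("pics/s1.png",cv2.resize(f["img"][170:400,280:560],None,fx=2.6,fy=2.6,interpolation=cv2.INTER_CUBIC))
E
```

```text
clock: 2.82
tcp_pos: [0.6062, 0.2231, 0.1212]
orientation: [3.14, -0.005, 0.0]
contact_force: [-0.3, -0.0, -0.0]
grip_width: 0.0855
gripper_force: 0.0
```

View pics/s1.png

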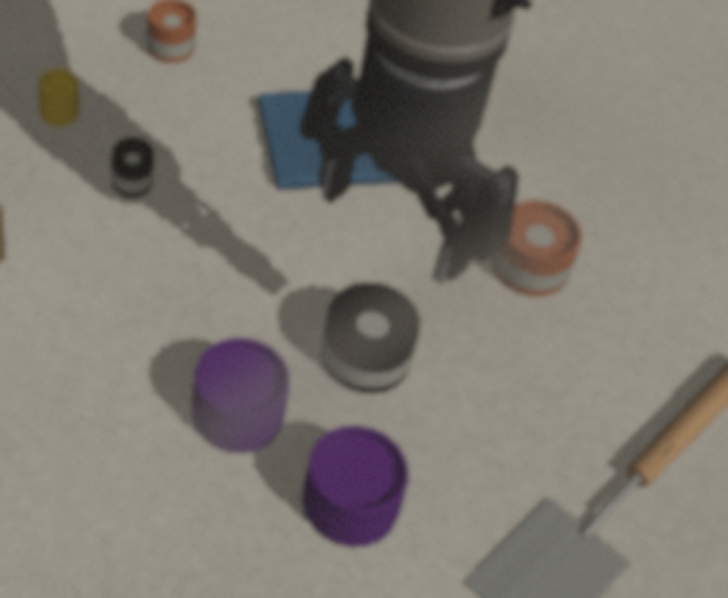

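The gripper stands over black_large (about (372,335) in the crop) with the pads clear on both sides. I descend.

```bash
python3 -m handwheel '[{"dp":[-0.001,0.001,0.03],"delta_rot":[0,0,0]},{"dp":[-0.001,0.001,0.06],"delta_rot":[0,0,0]},{"dp":[-0.001,0.001,0.09],"delta_rot":[0,0,0]},{"dp":[-0.001,0.001,0.105],"delta_rot":[0,0,0]},{"dp":[-0.001,0.001,0.115],"delta_rot":[0,0,0]},{"dp":[-0.001,0.001,0.115],"delta_rot":[0,0,0]},{"dp":[-0.001,0.001,0.115],"delta_rot":[0,0,0]}]' 1 && python3 -m handwheel '[{"dp":[0,0,0],"delta_rot":[0,0,0]},{"dp":[0,0,0],"delta_rot":[0,0,0]},{"dp":[0,0,0],"delta_rot":[0,0,0]},{"dp":[0,0,0],"delta_rot":[0,0,0]},{"dp":[0,0,0],"delta_rot":[0,0,0]},{"dp":[0,0,0],"delta_rot":[0,0,0]}]' 0.4 40
```

```text
clock: 3.75
tcp_pos: [0.6053, 0.2254, 0.0073]
orientation: [-3.141, 0.001, -0.002]
contact_force: [-1.0, 0.1, 0.1]
grip_width: 0.0855
gripper_force: 0.0
clock: 4.5
tcp_pos: [0.6052, 0.2255, 0.0075]
orientation: [-3.141, 0.0, -0.002]
contact_force: [-0.4, 0.1, 5.6]
grip_width: 0.0634
gripper_force: 44.0
```

```bash
python3 -m handwheel '[{"dp":[0,0,-0.02],"delta_rot":[0,0,0]},{"dp":[0,0,-0.05],"delta_rot":[0,0,0]},{"dp":[0,0,-0.08],"delta_rot":[0,0,0]},{"dp":[-0.016,0.048,-0.08],"delta_rot":[0,0,0]},{"dp":[-0.032,0.097,-0.08],"delta_rot":[0,0,0]},{"dp":[-0.048,0.145,-0.08],"delta_rot":[0,0,0]},{"dp":[-0.064,0.193,-0.08],"delta_rot":[0,0,0]},{"dp":[-0.08,0.241,-0.08],"delta_rot":[0,0,0]},{"dp":[-0.096,0.29,-0.08],"delta_rot":[0,0,0]},{"dp":[-0.112,0.338,-0.08],"delta_rot":[0,0,0]},{"dp":[-0.128,0.386,-0.08],"delta_rot":[0,0,0]},{"dp":[-0.144,0.434,-0.08],"delta_rot":[0,0,0]}]' 0.4 40 && python3 -m handwheel '[{"dp":[-0.010,0.03,0],"delta_rot":[0,0,0]},{"dp":[-0.016,0.0485,0],"delta_rot":[0,0,0]},{"dp":[-0.016,0.0485,0],"delta_rot":[0,0,0]},{"dp":[-0.016,0.0485,0],"delta_rot":[0,0,0]},{"dp":[-0.016,0.0485,0],"delta_rot":[0,0,0]}]'
python3 - <<'E'
from h import *
f=vision.grab_frame("scene"); cv2.imwrite("pics/s2.png",cv2.resize(f["img"][60:240,200:440],None,fx=3,fy=3,interpolation=cv2.INTER_CUBIC))
E
```

```text
clock: 6.0
tcp_pos: [0.4601, -0.2103, 0.0874]
orientation: [3.141, -0.0, 0.002]
contact_force: [-0.5, -1.0, -2.7]
grip_width: 0.0631
gripper_force: 44.7
clock: 6.62
tcp_pos: [0.445, -0.256, 0.0865]
orientation: [-3.141, -0.003, -0.001]
contact_force: [0.5, 0.3, -2.0]
grip_width: 0.0633
gripper_force: 44.7
```

View pics/s2.png

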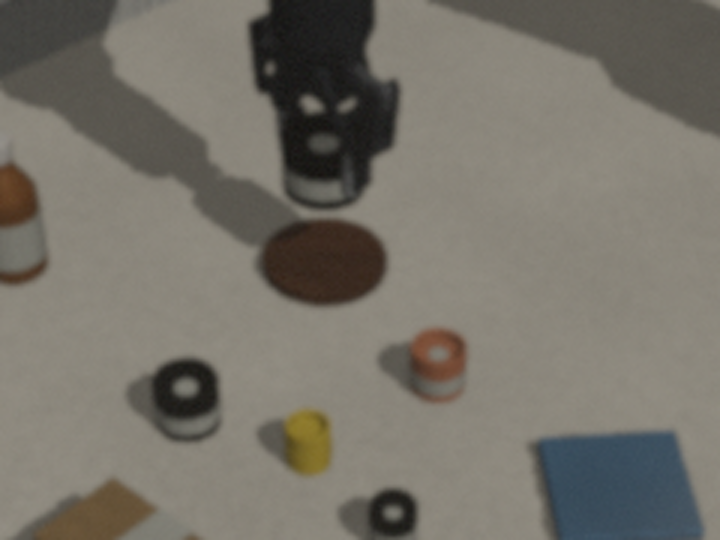

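The tin hangs upright over the board at crop (322,175). I lower, check the force, release and rise.

```bash
python3 -m handwheel '[{"dp":[0,0.001,0.03],"delta_rot":[0,0,0]},{"dp":[0,0.001,0.05],"delta_rot":[0,0,0]},{"dp":[0,0.001,0.06],"delta_rot":[0,0,0]},{"dp":[0,0.001,0.064],"delta_rot":[0,0,0]},{"dp":[0,0.001,0.066],"delta_rot":[0,0,0]},{"dp":[0,0.001,0.067],"delta_rot":[0,0,0]},{"dp":[0,0.001,0.067],"delta_rot":[0,0,0]},{"dp":[0,0.001,0.067],"delta_rot":[0,0,0]}]'
```

```text
clock: 7.68
tcp_pos: [0.4446, -0.2584, 0.0196]
orientation: [3.141, -0.0, 0.001]
contact_force: [0.2, -0.4, -2.1]
grip_width: 0.063
gripper_force: 44.7
```

```bash
python3 -m handwheel '[{"dp":[0,-0.001,0.001],"delta_rot":[0,0,0]},{"dp":[0,-0.001,0.001],"delta_rot":[0,0,0]},{"dp":[0,-0.001,0.001],"delta_rot":[0,0,0]}]'
```

```text
clock: 8.05
tcp_pos: [0.4447, -0.2583, 0.0194]
orientation: [3.14, -0.001, 0.001]
contact_force: [-2.7, -1.0, 9.1]
grip_width: 0.0632
gripper_force: 45.8
```

```bash
python3 -m handwheel '[{"dp":[0,0,0.001],"delta_rot":[0,0,0]},{"dp":[0,0,0.001],"delta_rot":[0,0,0]},{"dp":[0,0,0.001],"delta_rot":[0,0,0]}]'
```

```text
clock: 8.43
tcp_pos: [0.4447, -0.2583, 0.0193]
orientation: [3.14, -0.002, 0.001]
contact_force: [-5.7, 0.9, 21.9]
grip_width: 0.0632
gripper_force: 47.0
```

```bash
python3 -m handwheel '[{"dp":[0,0,-0.0015],"delta_rot":[0,0,0]},{"dp":[0,0,-0.0015],"delta_rot":[0,0,0]},{"dp":[0,0,-0.0015],"delta_rot":[0,0,0]},{"dp":[0,0,-0.0015],"delta_rot":[0,0,0]},{"dp":[0,0,-0.0015],"delta_rot":[0,0,0]},{"dp":[0,0,-0.02],"delta_rot":[0,0,0]},{"dp":[0,0,-0.06],"delta_rot":[0,0,0]},{"dp":[0,0,-0.10],"delta_rot":[0,0,0]}]' 1; python3 -m handwheel '[{"dp":[0.05,-0.016,0],"delta_rot":[0,0,0]},{"dp":[0.10,-0.032,0],"delta_rot":[0,0,0]},{"dp":[0.15,-0.048,0],"delta_rot":[0,0,0]},{"dp":[0.19,-0.061,0],"delta_rot":[0,0,0]},{"dp":[0.19,-0.061,0],"delta_rot":[0,0,0]},{"dp":[0.19,-0.061,0],"delta_rot":[0,0,0]}]'
python3 - <<'E'
from h import *
t,s=vision.grab_frame("top"),vision.grab_frame("scene")
cv2.imwrite("pics/t3.png",cv2.resize(t["img"][180:330,300:500],None,fx=3.5,fy=3.5,interpolation=cv2.INTER_CUBIC))
cv2.imwrite("pics/s3.png",cv2.resize(s["img"][60:240,200:440],None,fx=3,fy=3,interpolation=cv2.INTER_CUBIC))
print(cast(t,sticker(t["img"],(425,288),6),.050),sticker(t["img"],(425,288),6))
E
```

```text
clock: 9.43
tcp_pos: [0.4441, -0.2571, 0.1181]
orientation: [-3.141, 0.0, 0.001]
contact_force: [-0.1, -0.6, -0.6]
grip_width: 0.0852
gripper_force: 0.0
clock: 10.18
tcp_pos: [0.6335, -0.1967, 0.1167]
orientation: [3.141, -0.001, -0.003]
contact_force: [0.0, -0.3, 0.5]
grip_width: 0.0854
gripper_force: 0.0
[ 0.4529 -0.2585  0.05  ] [429.9133 287.3873]
```

View pics/s3.png

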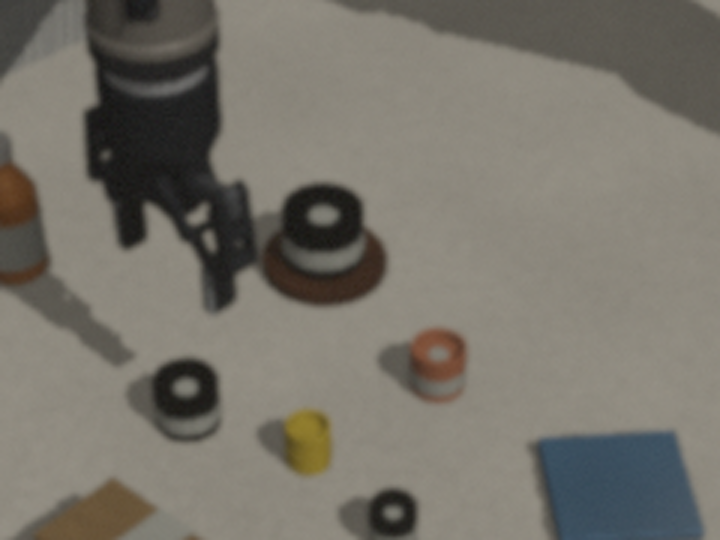

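View pics/t3.png

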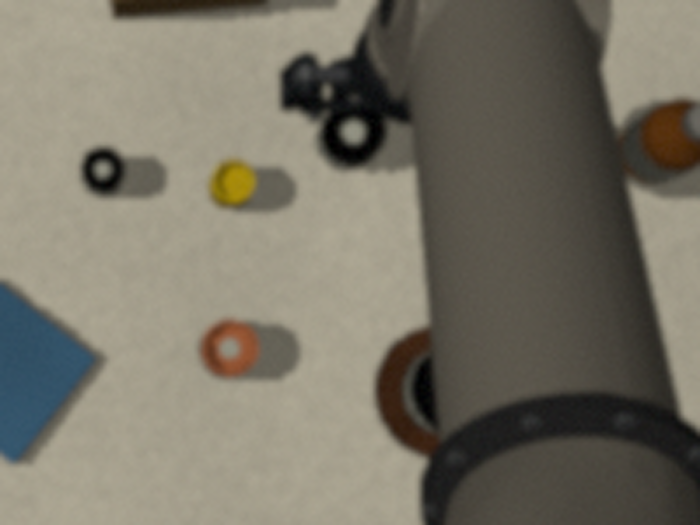

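The large tin stands on the board (scene crop (323,228)); the arm hides it from the top camera, so I use the scene view for it. Next I descend on black_medium (scene crop (186,398)).

```bash
python3 - <<'E'
from h import *
s=vision.grab_frame("scene")["img"]; s=vision.grab_frame("scene")
p=sticker(s["img"],(308,132),5); print("BL",p,cast(s,p,.050))
q=sticker(s["img"],(262,188),4); print("BM",q,cast(s,q,.032))
E
python3 -m handwheel '[{"dp":[0.001,-0.001,0.03],"delta_rot":[0,0,0]},{"dp":[0.001,-0.001,0.06],"delta_rot":[0,0,0]},{"dp":[0.001,-0.001,0.085],"delta_rot":[0,0,0]},{"dp":[0.001,-0.001,0.10],"delta_rot":[0,0,0]},{"dp":[0.001,-0.001,0.108],"delta_rot":[0,0,0]},{"dp":[0.001,-0.001,0.108],"delta_rot":[0,0,0]},{"dp":[0.001,-0.001,0.108],"delta_rot":[0,0,0]}]' 1 && python3 -m handwheel '[{"dp":[0,0,0],"delta_rot":[0,0,0]},{"dp":[0,0,0],"delta_rot":[0,0,0]},{"dp":[0,0,0],"delta_rot":[0,0,0]},{"dp":[0,0,0],"delta_rot":[0,0,0]},{"dp":[0,0,0],"delta_rot":[0,0,0]},{"dp":[0,0,0],"delta_rot":[0,0,0]},{"dp":[0,0,0],"delta_rot":[0,0,0]}]' 0.3 35
```

```text
BL [307.3364 131.2709] [ 0.4419 -0.2595  0.05  ]
BM [261.4637 188.6025] [ 0.6336 -0.1957  0.032 ]
clock: 11.25
tcp_pos: [0.6362, -0.1955, 0.0103]
orientation: [3.141, -0.0, 0.002]
contact_force: [-0.5, -0.0, 0.6]
grip_width: 0.0853
gripper_force: 0.0
clock: 12.12
tcp_pos: [0.6359, -0.1955, 0.01]
orientation: [3.141, -0.0, 0.001]
contact_force: [-1.7, 0.4, 6.0]
grip_width: 0.047
gripper_force: 36.4
```

```bash
python3 -m handwheel '[{"dp":[0,0,-0.02],"delta_rot":[0,0,0]},{"dp":[0,0,-0.05],"delta_rot":[0,0,0]},{"dp":[0,0,-0.085],"delta_rot":[0,0,0]},{"dp":[-0.04,0.013,-0.09],"delta_rot":[0,0,0]},{"dp":[-0.08,0.026,-0.09],"delta_rot":[0,0,0]},{"dp":[-0.12,0.04,-0.09],"delta_rot":[0,0,0]},{"dp":[-0.155,0.051,-0.09],"delta_rot":[0,0,0]},{"dp":[-0.18,0.059,-0.09],"delta_rot":[0,0,0]},{"dp":[-0.191,0.063,-0.09],"delta_rot":[0,0,0]},{"dp":[-0.191,0.063,-0.09],"delta_rot":[0,0,0]},{"dp":[-0.191,0.063,-0.09],"delta_rot":[0,0,0]},{"dp":[-0.191,0.063,-0.09],"delta_rot":[0,0,0]}]'
python3 - <<'E'
from h import *
s=vision.grab_frame("scene")
for h in(.122,): 
    F=240/np.tan(np.radians(s["fovy"]/2)); T=s["world_from_camera"]
    c=np.linalg.inv(T)@[.442,-.2595,h,1]; u=(s["cx"]+F*c[0]/-c[2],s["cy"]-F*c[1]/-c[2]); print("expected",u)
    p=sticker(s["img"],u,4); print(p,cast(s,p,h))
cv2.imwrite("pics/s4.png",cv2.resize(s["img"][70:190,240:380],None,fx=5,fy=5,interpolation=cv2.INTER_CUBIC))
E
```

```text
clock: 13.62
tcp_pos: [0.4456, -0.2577, 0.0993]
orientation: [-3.141, -0.002, -0.001]
contact_force: [0.6, 0.0, -1.4]
grip_width: 0.0473
gripper_force: 36.4
expected (np.float64(307.0195566753119), np.float64(105.15583617774584))
[306.5412 105.6627] [ 0.4441 -0.2588  0.122 ]
```

View pics/s4.png

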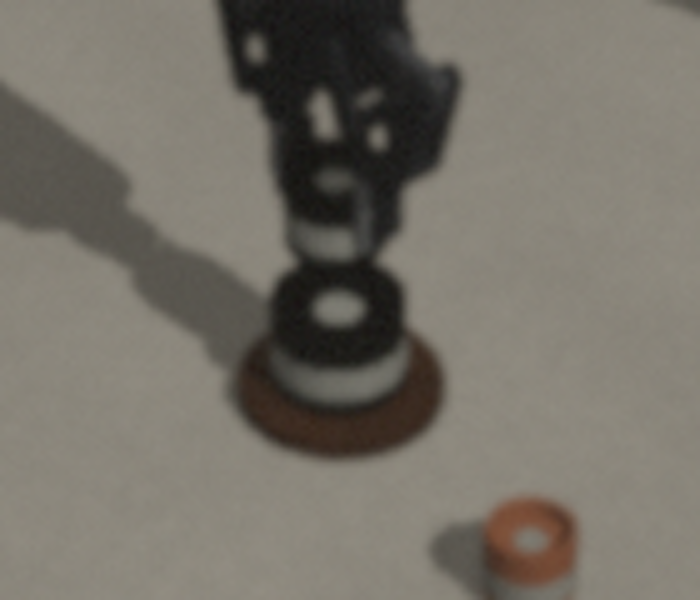

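The medium tin hangs over the dish, in line to about 2 mm (sticker at (306.5,105.7), expected (307,105.2)). I lower it.

```bash
python3 -m handwheel '[{"dp":[-0.001,0.0005,0.015],"delta_rot":[0,0,0]},{"dp":[-0.001,0.0005,0.025],"delta_rot":[0,0,0]},{"dp":[-0.001,0.0005,0.03],"delta_rot":[0,0,0]},{"dp":[-0.001,0.0005,0.034],"delta_rot":[0,0,0]},{"dp":[-0.001,0.0005,0.037],"delta_rot":[0,0,0]},{"dp":[-0.001,0.0005,0.039],"delta_rot":[0,0,0]},{"dp":[-0.001,0.0005,0.039],"delta_rot":[0,0,0]},{"dp":[-0.001,0.0005,0.039],"delta_rot":[0,0,0]}]'; python3 -m handwheel '[{"dp":[0,0,0.001],"delta_rot":[0,0,0]},{"dp":[0,0,0.001],"delta_rot":[0,0,0]},{"dp":[0,0,0.001],"delta_rot":[0,0,0]}]'
```

```text
clock: 14.68
tcp_pos: [0.4436, -0.2589, 0.0605]
orientation: [3.141, -0.0, 0.001]
contact_force: [-0.8, -1.2, -1.7]
grip_width: 0.0473
gripper_force: 36.4
clock: 15.05
tcp_pos: [0.4437, -0.2589, 0.0599]
orientation: [3.141, -0.001, 0.001]
contact_force: [-2.4, 1.2, 5.4]
grip_width: 0.0472
gripper_force: 37.0
```

Contact came at TCP z 0.060, which is the dish floor; the rim would have been at 0.068. I release, rise and go to black_small.

```bash
python3 -m handwheel '[{"dp":[0,0,-0.0005],"delta_rot":[0,0,0]},{"dp":[0,0,-0.0005],"delta_rot":[0,0,0]},{"dp":[0,0,-0.0005],"delta_rot":[0,0,0]},{"dp":[0,0,-0.0005],"delta_rot":[0,0,0]},{"dp":[0,0,-0.0005],"delta_rot":[0,0,0]},{"dp":[0,0,-0.0005],"delta_rot":[0,0,0]},{"dp":[0,0,-0.02],"delta_rot":[0,0,0]},{"dp":[0,0,-0.06],"delta_rot":[0,0,0]},{"dp":[0,0,-0.06],"delta_rot":[0,0,0]}]' 1; python3 -m handwheel '[{"dp":[0.033,-0.05,0],"delta_rot":[0,0,0]},{"dp":[0.066,-0.10,0],"delta_rot":[0,0,0]},{"dp":[0.099,-0.15,0],"delta_rot":[0,0,0]},{"dp":[0.132,-0.20,0],"delta_rot":[0,0,0]},{"dp":[0.155,-0.235,0],"delta_rot":[0,0,0]},{"dp":[0.166,-0.251,0],"delta_rot":[0,0,0]},{"dp":[0.166,-0.251,0],"delta_rot":[0,0,0]},{"dp":[0.166,-0.251,0],"delta_rot":[0,0,0]}]'
python3 - <<'E'
from h import *
t,s=vision.grab_frame("top"),vision.grab_frame("scene")
F=240/np.tan(np.radians(s["fovy"]/2))
def proj(f,P):
    c=np.linalg.inv(f["world_from_camera"])@[*P,1]; return f["cx"]-F*c[0]/c[2],f["cy"]+F*c[1]/c[2]
u=proj(s,(.442,-.2595,.082)); p=sticker(s["img"],u,4); print("BM",u,p,cast(s,p,.082))
p=sticker(s["img"],(331,230),3); print("BS",p,cast(s,p,.028))
cv2.imwrite("pics/s5.png",cv2.resize(s["img"][80:260,240:440],None,fx=3.3,fy=3.3,interpolation=cv2.INTER_CUBIC))
cv2.imwrite("pics/t5.png",t["img"])
E
```

```text
clock: 16.18
tcp_pos: [0.4454, -0.2597, 0.122]
orientation: [3.139, -0.001, 0.008]
contact_force: [0.2, 0.4, -0.2]
grip_width: 0.085
gripper_force: 0.0
clock: 17.18
tcp_pos: [0.6084, -0.0104, 0.1188]
orientation: [3.14, -0.005, -0.002]
contact_force: [-0.0, -0.6, 0.4]
grip_width: 0.0857
gripper_force: 0.0
BM (np.float64(307.1897537138721), np.float64(119.9346403342868)) [306.9298 119.6589] [ 0.4417 -0.2607  0.082 ]
BS [330.5449 230.5385] [ 0.6081 -0.009   0.028 ]
```

View pics/s5.png

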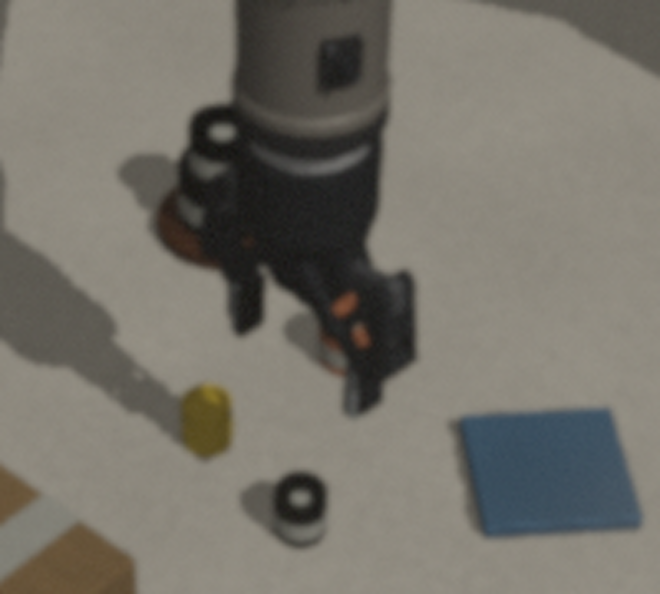

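The medium tin sits in the large one's lid: its sticker lies where the seated height puts it, to about 1 mm. The small tin is at crop (300,508), and yellow is clear of the fingers. I descend to grasp it.

```bash
python3 -m handwheel '[{"dp":[0,0,0.03],"delta_rot":[0,0,0]},{"dp":[0,0,0.06],"delta_rot":[0,0,0]},{"dp":[0,0,0.085],"delta_rot":[0,0,0]},{"dp":[0,0,0.10],"delta_rot":[0,0,0]},{"dp":[0,0,0.107],"delta_rot":[0,0,0]},{"dp":[0,0,0.107],"delta_rot":[0,0,0]},{"dp":[0,0,0.107],"delta_rot":[0,0,0]}]' 1 && python3 -m handwheel '[{"dp":[0,0,0],"delta_rot":[0,0,0]},{"dp":[0,0,0],"delta_rot":[0,0,0]},{"dp":[0,0,0],"delta_rot":[0,0,0]},{"dp":[0,0,0],"delta_rot":[0,0,0]},{"dp":[0,0,0],"delta_rot":[0,0,0]},{"dp":[0,0,0],"delta_rot":[0,0,0]},{"dp":[0,0,0],"delta_rot":[0,0,0]},{"dp":[0,0,0],"delta_rot":[0,0,0]}]' 0.15 30
```

```text
clock: 18.15
tcp_pos: [0.6103, -0.0079, 0.0132]
orientation: [-3.142, 0.001, -0.003]
contact_force: [-0.3, -0.2, -0.1]
grip_width: 0.0854
gripper_force: 0.0
clock: 19.15
tcp_pos: [0.6097, -0.0078, 0.0127]
orientation: [3.142, -0.0, 0.001]
contact_force: [-0.4, 1.0, 4.8]
grip_width: 0.0317
gripper_force: 29.8
```

```bash
python3 -m handwheel '[{"dp":[0,0,-0.02],"delta_rot":[0,0,0]},{"dp":[0,0,-0.06],"delta_rot":[0,0,0]},{"dp":[0,0,-0.10],"delta_rot":[0,0,0]},{"dp":[-0.03,0.045,-0.115],"delta_rot":[0,0,0]},{"dp":[-0.06,0.09,-0.115],"delta_rot":[0,0,0]},{"dp":[-0.09,0.135,-0.115],"delta_rot":[0,0,0]},{"dp":[-0.12,0.18,-0.115],"delta_rot":[0,0,0]},{"dp":[-0.145,0.218,-0.115],"delta_rot":[0,0,0]},{"dp":[-0.16,0.242,-0.115],"delta_rot":[0,0,0]},{"dp":[-0.1664,0.2517,-0.115],"delta_rot":[0,0,0]},{"dp":[-0.1664,0.2517,-0.115],"delta_rot":[0,0,0]},{"dp":[-0.1664,0.2517,-0.115],"delta_rot":[0,0,0]}]'; python3 -m handwheel '[{"dp":[0,0,0],"delta_rot":[0,0,0]},{"dp":[0,0,0],"delta_rot":[0,0,0]}]'
python3 - <<'E'
from h import *
s=vision.grab_frame("scene")
F=240/np.tan(np.radians(s["fovy"]/2))
def proj(f,P):
    c=np.linalg.inv(f["world_from_camera"])@[*P,1]; return f["cx"]-F*c[0]/c[2],f["cy"]+F*c[1]/c[2]
z=.115+.028
u=proj(s,(.4417,-.2607,z)); p=sticker(s["img"],u,3); print("BS",u,p,cast(s,p,z))
cv2.imwrite("pics/s6.png",cv2.resize(s["img"][70:190,240:380],None,fx=5,fy=5,interpolation=cv2.INTER_CUBIC))
E
```

```text
clock: 20.65
tcp_pos: [0.4441, -0.258, 0.1275]
orientation: [-3.141, -0.003, -0.001]
contact_force: [-0.3, -0.7, -0.5]
grip_width: 0.0315
gripper_force: 29.9
clock: 20.9
tcp_pos: [0.4435, -0.2588, 0.1272]
orientation: [-3.141, -0.002, 0.0]
contact_force: [-0.6, -0.0, -0.9]
grip_width: 0.032
gripper_force: 29.9
BS (np.float64(306.66113526733767), np.float64(96.84024042373306)) [307.6587  96.6467] [ 0.4396 -0.2598  0.143 ]
```

View pics/s6.png

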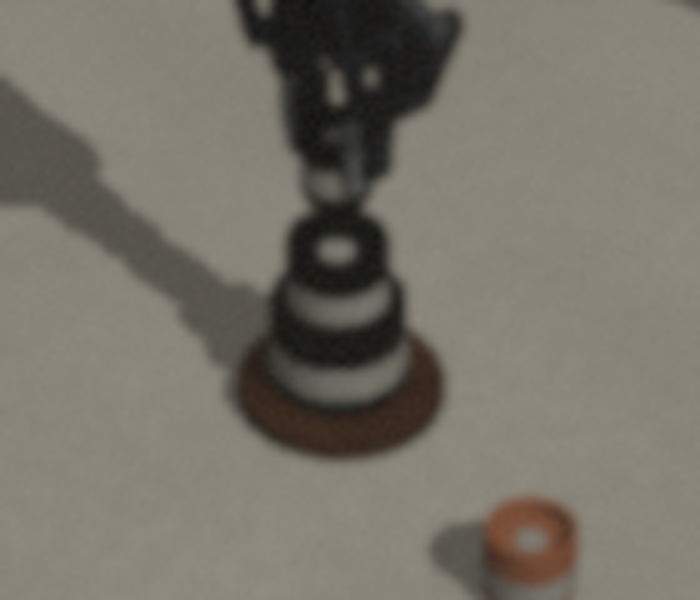

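The small tin hangs over the medium one at crop (335,175), in line. I lower it.

```bash
python3 -m handwheel '[{"dp":[0,0.0005,0.01],"delta_rot":[0,0,0]},{"dp":[0,0.0005,0.018],"delta_rot":[0,0,0]},{"dp":[0,0.0005,0.024],"delta_rot":[0,0,0]},{"dp":[0,0.0005,0.028],"delta_rot":[0,0,0]},{"dp":[0,0.0005,0.031],"delta_rot":[0,0,0]},{"dp":[0,0.0005,0.032],"delta_rot":[0,0,0]},{"dp":[0,0.0005,0.032],"delta_rot":[0,0,0]},{"dp":[0,0.0005,0.032],"delta_rot":[0,0,0]}]'; python3 -m handwheel '[{"dp":[0,0,0.001],"delta_rot":[0,0,0]},{"dp":[0,0,0.001],"delta_rot":[0,0,0]},{"dp":[0,0,0.001],"delta_rot":[0,0,0]}]'
```

```text
clock: 21.95
tcp_pos: [0.4432, -0.2601, 0.0955]
orientation: [3.141, -0.0, 0.001]
contact_force: [0.2, -0.7, -0.0]
grip_width: 0.0317
gripper_force: 29.9
clock: 22.32
tcp_pos: [0.4433, -0.2601, 0.0946]
orientation: [3.141, -0.0, 0.001]
contact_force: [-1.0, 0.3, 4.0]
grip_width: 0.0318
gripper_force: 30.3
```

Contact came at 0.095, the lid floor. I release, rise clear and go to copper_large through x = 0.52, to stay in reach.

```bash
python3 -m handwheel '[{"dp":[0,0,-0.0005],"delta_rot":[0,0,0]},{"dp":[0,0,-0.0005],"delta_rot":[0,0,0]},{"dp":[0,0,-0.0005],"delta_rot":[0,0,0]},{"dp":[0,0,-0.0005],"delta_rot":[0,0,0]},{"dp":[0,0,-0.0005],"delta_rot":[0,0,0]},{"dp":[0,0,-0.0005],"delta_rot":[0,0,0]},{"dp":[0,0,-0.02],"delta_rot":[0,0,0]},{"dp":[0,0,-0.06],"delta_rot":[0,0,0]},{"dp":[0,0,-0.06],"delta_rot":[0,0,0]}]' 1; python3 -m handwheel '[{"dp":[0.02,-0.05,0],"delta_rot":[0,0,0]},{"dp":[0.04,-0.1,0],"delta_rot":[0,0,0]},{"dp":[0.06,-0.15,0],"delta_rot":[0,0,0]},{"dp":[0.075,-0.2,0],"delta_rot":[0,0,0]},{"dp":[0.08,-0.25,0],"delta_rot":[0,0,0]},{"dp":[0.075,-0.3,0.01],"delta_rot":[0,0,0]},{"dp":[0.06,-0.35,0.02],"delta_rot":[0,0,0]},{"dp":[0.045,-0.4,0.03],"delta_rot":[0,0,0]},{"dp":[0.03,-0.45,0.04],"delta_rot":[0,0,0]},{"dp":[0.015,-0.49,0.05],"delta_rot":[0,0,0]},{"dp":[0.0065,-0.517,0.055],"delta_rot":[0,0,0]},{"dp":[0.0065,-0.517,0.055],"delta_rot":[0,0,0]}]';  python3 -m handwheel '[{"dp":[0,0,0],"delta_rot":[0,0,0]},{"dp":[0,0,0],"delta_rot":[0,0,0]}]'
python3 - <<'E'
from h import *
t,s=vision.grab_frame("top"),vision.grab_frame("scene")
for n,f in(("t",t),("s",s)):
    F=240/np.tan(np.radians(f["fovy"]/2)); c=np.linalg.inv(f["world_from_camera"])@[.4425,-.2595,.110,1]
    u=(f["cx"]-F*c[0]/c[2],f["cy"]+F*c[1]/c[2]); p=sticker(f["img"],u,3); print(n,u,p,cast(f,p,.110))
cv2.imwrite("pics/s7.png",cv2.resize(s["img"][60:320,240:560],None,fx=2.3,fy=2.3,interpolation=cv2.INTER_CUBIC))
E
```

```text
clock: 23.45
tcp_pos: [0.445, -0.2609, 0.1571]
orientation: [3.139, -0.001, 0.008]
contact_force: [0.1, -0.6, -0.6]
grip_width: 0.0854
gripper_force: 0.0
clock: 24.95
tcp_pos: [0.4479, 0.2594, 0.0984]
orientation: [-3.141, -0.007, 0.003]
contact_force: [0.4, -0.9, 0.5]
grip_width: 0.0853
gripper_force: 0.0
clock: 25.2
tcp_pos: [0.4502, 0.2556, 0.0992]
orientation: [3.141, -0.004, 0.0]
contact_force: [0.7, 0.8, -0.2]
grip_width: 0.0855
gripper_force: 0.0
t (np.float64(436.03287166294706), np.float64(290.4064475142367)) [436.3296 289.9274] [ 0.4436 -0.2603  0.11  ]
s (np.float64(306.9075205886645), np.float64(109.74841491301468)) [306.5625 108.6667] [ 0.4403 -0.2631  0.11  ]
```

View pics/s7.png

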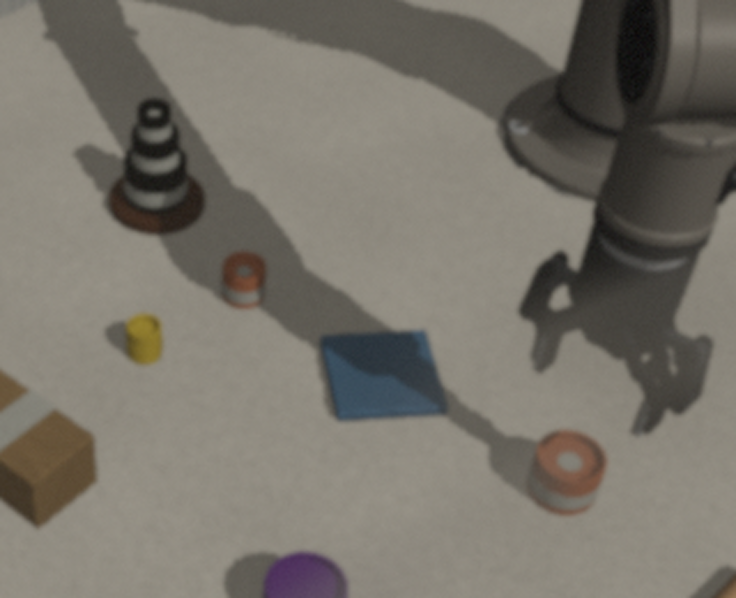

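The black tower stands straight (crop (155,160)), and the top view puts its upper tin within about 3 mm of the board's centre. I grasp copper_large.

```bash
python3 -m handwheel '[{"dp":[0,0,0.03],"delta_rot":[0,0,0]},{"dp":[0,0,0.055],"delta_rot":[0,0,0]},{"dp":[0,0,0.075],"delta_rot":[0,0,0]},{"dp":[0,0,0.087],"delta_rot":[0,0,0]},{"dp":[0,0,0.092],"delta_rot":[0,0,0]},{"dp":[0,0,0.092],"delta_rot":[0,0,0]},{"dp":[0,0,0.092],"delta_rot":[0,0,0]}]' 1 && python3 -m handwheel '[{"dp":[0,0,0],"delta_rot":[0,0,0]},{"dp":[0,0,0],"delta_rot":[0,0,0]},{"dp":[0,0,0],"delta_rot":[0,0,0]},{"dp":[0,0,0],"delta_rot":[0,0,0]},{"dp":[0,0,0],"delta_rot":[0,0,0]},{"dp":[0,0,0],"delta_rot":[0,0,0]}]' 0.35 40
```

```text
clock: 26.18
tcp_pos: [0.4502, 0.2573, 0.008]
orientation: [-3.141, 0.0, -0.002]
contact_force: [0.5, -0.4, -0.1]
grip_width: 0.0856
gripper_force: 0.0
clock: 26.92
tcp_pos: [0.45, 0.2571, 0.0079]
orientation: [-3.141, 0.0, -0.001]
contact_force: [0.1, -0.1, 6.4]
grip_width: 0.0571
gripper_force: 42.0
```

```bash
python3 -m handwheel '[{"dp":[0,0,-0.02],"delta_rot":[0,0,0]},{"dp":[0,0,-0.05],"delta_rot":[0,0,0]},{"dp":[0.004,0.03,-0.05],"delta_rot":[0,0,0]},{"dp":[0.006,0.075,-0.05],"delta_rot":[0,0,0]},{"dp":[0.009,0.12,-0.05],"delta_rot":[0,0,0]},{"dp":[0.012,0.16,-0.05],"delta_rot":[0,0,0]},{"dp":[0.013,0.19,-0.05],"delta_rot":[0,0,0]},{"dp":[0.013,0.19,-0.05],"delta_rot":[0,0,0]},{"dp":[0.013,0.19,-0.05],"delta_rot":[0,0,0]},{"dp":[0.013,0.19,-0.03],"delta_rot":[0,0,0]},{"dp":[0.013,0.19,-0.018],"delta_rot":[0,0,0]},{"dp":[0.013,0.19,-0.014],"delta_rot":[0,0,0]}]'; python3 -m handwheel '[{"dp":[0,0,0.0015],"delta_rot":[0,0,0]},{"dp":[0,0,0.0015],"delta_rot":[0,0,0]},{"dp":[0,0,0.002],"delta_rot":[0,0,0]},{"dp":[0,0,0.002],"delta_rot":[0,0,0]}]'
```

```text
clock: 28.42
tcp_pos: [0.4621, 0.0678, 0.0206]
orientation: [-3.142, -0.002, 0.002]
contact_force: [-0.8, -0.8, -1.9]
grip_width: 0.057
gripper_force: 43.3
clock: 28.92
tcp_pos: [0.4631, 0.0672, 0.0199]
orientation: [-3.141, 0.0, -0.002]
contact_force: [-2.8, 0.4, 5.0]
grip_width: 0.057
gripper_force: 44.1
```

```bash
python3 -m handwheel '[{"dp":[0,0,0.001],"delta_rot":[0,0,0]},{"dp":[0,0,0.001],"delta_rot":[0,0,0]},{"dp":[0,0,0.001],"delta_rot":[0,0,0]}]'
```

```text
clock: 29.3
tcp_pos: [0.4631, 0.0672, 0.0198]
orientation: [3.141, -0.0, 0.002]
contact_force: [-5.9, -0.0, 20.5]
grip_width: 0.0569
gripper_force: 45.6
```

It stands on the tile. I release, rise and go to copper_small.

```bash
python3 -m handwheel '[{"dp":[0,0,-0.0015],"delta_rot":[0,0,0]},{"dp":[0,0,-0.0015],"delta_rot":[0,0,0]},{"dp":[0,0,-0.0015],"delta_rot":[0,0,0]},{"dp":[0,0,-0.0015],"delta_rot":[0,0,0]},{"dp":[0,0,-0.0015],"delta_rot":[0,0,0]},{"dp":[0,0,-0.02],"delta_rot":[0,0,0]},{"dp":[0,0,-0.06],"delta_rot":[0,0,0]},{"dp":[0,0,-0.09],"delta_rot":[0,0,0]},{"dp":[0,0,-0.09],"delta_rot":[0,0,0]}]' 1; python3 -m handwheel '[{"dp":[0.004,0.04,0],"delta_rot":[0,0,0]},{"dp":[0.008,0.09,0],"delta_rot":[0,0,0]},{"dp":[0.012,0.14,0],"delta_rot":[0,0,0]},{"dp":[0.0125,0.166,0],"delta_rot":[0,0,0]},{"dp":[0.0125,0.166,0],"delta_rot":[0,0,0]},{"dp":[0.0125,0.166,0],"delta_rot":[0,0,0]}]'
python3 - <<'E'
from h import *
t,s=vision.grab_frame("top"),vision.grab_frame("scene")
for n,f in(("t",t),("s",s)):
    F=240/np.tan(np.radians(f["fovy"]/2))
    for k,P in(("CL",(.463,.067,.048)),("CS",(.4755,-.099,.030))):
        c=np.linalg.inv(f["world_from_camera"])@[*P,1]
        u=(f["cx"]-F*c[0]/c[2],f["cy"]+F*c[1]/c[2]); p=sticker(f["img"],u,5 if k=="CL" else 4); print(n,k,u,p,cast(f,p,P[2]))
cv2.imwrite("pics/s8.png",cv2.resize(s["img"][100:280,280:480],None,fx=3.3,fy=3.3,interpolation=cv2.INTER_CUBIC))
E
```

```text
clock: 30.42
tcp_pos: [0.4643, 0.0673, 0.1103]
orientation: [-3.141, 0.001, -0.007]
contact_force: [0.1, -0.5, -0.4]
grip_width: 0.0856
gripper_force: 0.0
clock: 31.18
tcp_pos: [0.4747, -0.0979, 0.1077]
orientation: [-3.141, -0.001, 0.002]
contact_force: [0.2, 1.0, 0.1]
grip_width: 0.0854
gripper_force: 0.0
t CL (np.float64(299.6310723327939), np.float64(284.66585032458573)) [299.8288 284.1958] [0.4642 0.0665 0.048 ]
t CS (np.float64(365.065084240591), np.float64(279.51976675299437)) [365.38 279.08] [ 0.4766 -0.0998  0.03  ]
s CL (np.float64(407.76534438119734), np.float64(208.41845557746552)) [407.8747 207.8226] [0.4615 0.066  0.048 ]
s CS (np.float64(345.53510909423557), np.float64(177.98282816156913)) [345.7217 177.5   ] [ 0.4741 -0.0998  0.03  ]
```

View pics/s8.png

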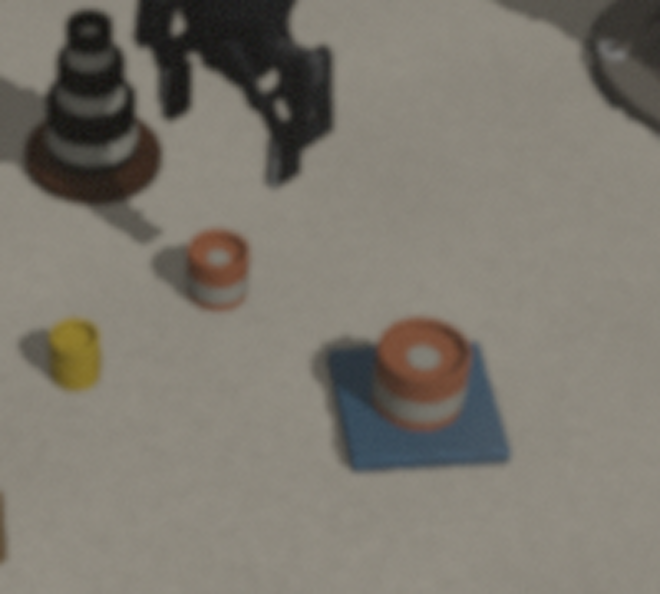

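Copper_large stands at the tile's centre to about 1 mm (crop (422,372)), and copper_small waits at (217,268). I grasp it.

```bash
python3 -m handwheel '[{"dp":[0,0,0.03],"delta_rot":[0,0,0]},{"dp":[0,0,0.055],"delta_rot":[0,0,0]},{"dp":[0,0,0.08],"delta_rot":[0,0,0]},{"dp":[0,0,0.093],"delta_rot":[0,0,0]},{"dp":[0,0,0.098],"delta_rot":[0,0,0]},{"dp":[0,0,0.098],"delta_rot":[0,0,0]},{"dp":[0,0,0.098],"delta_rot":[0,0,0]}]' 1 && python3 -m handwheel '[{"dp":[0,0,0],"delta_rot":[0,0,0]},{"dp":[0,0,0],"delta_rot":[0,0,0]},{"dp":[0,0,0],"delta_rot":[0,0,0]},{"dp":[0,0,0],"delta_rot":[0,0,0]},{"dp":[0,0,0],"delta_rot":[0,0,0]},{"dp":[0,0,0],"delta_rot":[0,0,0]},{"dp":[0,0,0],"delta_rot":[0,0,0]}]' 0.25 35
```

```text
clock: 32.15
tcp_pos: [0.4757, -0.099, 0.011]
orientation: [3.141, -0.0, 0.002]
contact_force: [0.1, -0.0, 0.3]
grip_width: 0.0855
gripper_force: 0.0
clock: 33.02
tcp_pos: [0.4753, -0.0991, 0.0107]
orientation: [3.141, -0.001, 0.001]
contact_force: [-0.8, 0.1, 4.8]
grip_width: 0.0414
gripper_force: 34.9
```

```bash
python3 -m handwheel '[{"dp":[0,0,-0.02],"delta_rot":[0,0,0]},{"dp":[0,0,-0.05],"delta_rot":[0,0,0]},{"dp":[0,0,-0.08],"delta_rot":[0,0,0]},{"dp":[-0.003,-0.03,-0.08],"delta_rot":[0,0,0]},{"dp":[-0.006,-0.07,-0.08],"delta_rot":[0,0,0]},{"dp":[-0.009,-0.11,-0.08],"delta_rot":[0,0,0]},{"dp":[-0.011,-0.145,-0.08],"delta_rot":[0,0,0]},{"dp":[-0.0125,-0.166,-0.08],"delta_rot":[0,0,0]},{"dp":[-0.0125,-0.166,-0.08],"delta_rot":[0,0,0]},{"dp":[-0.0125,-0.166,-0.08],"delta_rot":[0,0,0]},{"dp":[-0.0125,-0.166,-0.08],"delta_rot":[0,0,0]}]'
python3 - <<'E'
from h import *
f=vision.grab_frame("scene"); z=.11
F=240/np.tan(np.radians(f["fovy"]/2)); c=np.linalg.inv(f["world_from_camera"])@[.4615,.066,z,1]
u=(f["cx"]-F*c[0]/c[2],f["cy"]+F*c[1]/c[2]); p=sticker(f["img"],u,4); print(u,p,cast(f,p,z))
cv2.imwrite("pics/s9.png",cv2.resize(f["img"][130:270,330:490],None,fx=4,fy=4,interpolation=cv2.INTER_CUBIC))
E
```

```text
clock: 34.4
tcp_pos: [0.4626, 0.0656, 0.0902]
orientation: [3.141, -0.004, -0.0]
contact_force: [0.4, 0.3, -0.5]
grip_width: 0.041
gripper_force: 35.8
(np.float64(411.66925245179635), np.float64(185.2705129523143)) [411.     185.1579] [0.4622 0.0649 0.11  ]
```

View pics/s9.png

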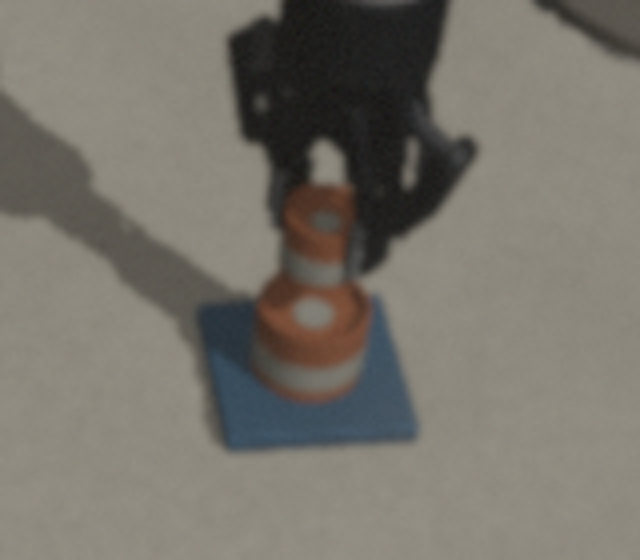

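The small copper tin hangs over the large one, within about 1 mm by the sticker (411,185). I lower it.

```bash
python3 -m handwheel '[{"dp":[0,0,0.01],"delta_rot":[0,0,0]},{"dp":[0,0,0.018],"delta_rot":[0,0,0]},{"dp":[0,0,0.024],"delta_rot":[0,0,0]},{"dp":[0,0,0.028],"delta_rot":[0,0,0]},{"dp":[0,0,0.031],"delta_rot":[0,0,0]},{"dp":[0,0,0.0315],"delta_rot":[0,0,0]},{"dp":[0,0,0.0315],"delta_rot":[0,0,0]},{"dp":[0,0,0.0315],"delta_rot":[0,0,0]}]'; python3 -m handwheel '[{"dp":[0,0,0.001],"delta_rot":[0,0,0]},{"dp":[0,0,0.001],"delta_rot":[0,0,0]},{"dp":[0,0,0.001],"delta_rot":[0,0,0]}]'
```

```text
clock: 35.45
tcp_pos: [0.4627, 0.067, 0.0589]
orientation: [-3.142, 0.0, -0.001]
contact_force: [-0.6, 0.1, -0.8]
grip_width: 0.0407
gripper_force: 35.9
clock: 35.83
tcp_pos: [0.4628, 0.067, 0.0587]
orientation: [3.141, -0.0, 0.001]
contact_force: [-3.9, 0.7, 11.1]
grip_width: 0.0412
gripper_force: 37.0
```

Contact came at 0.0588, the lid floor. I release, rise and back off, then check everything.

```bash
python3 -m handwheel '[{"dp":[0,0,-0.001],"delta_rot":[0,0,0]},{"dp":[0,0,-0.001],"delta_rot":[0,0,0]},{"dp":[0,0,-0.001],"delta_rot":[0,0,0]},{"dp":[0,0,-0.001],"delta_rot":[0,0,0]},{"dp":[0,0,-0.001],"delta_rot":[0,0,0]},{"dp":[0,0,-0.001],"delta_rot":[0,0,0]},{"dp":[0,0,-0.02],"delta_rot":[0,0,0]},{"dp":[0,0,-0.06],"delta_rot":[0,0,0]},{"dp":[0,0,-0.11],"delta_rot":[0,0,0]}]' 1; python3 -m handwheel '[{"dp":[0,-0.05,-0.03],"delta_rot":[0,0,0]},{"dp":[0,-0.1,-0.03],"delta_rot":[0,0,0]},{"dp":[0,-0.15,-0.03],"delta_rot":[0,0,0]},{"dp":[0,-0.2,-0.03],"delta_rot":[0,0,0]},{"dp":[0,-0.25,-0.03],"delta_rot":[0,0,0]},{"dp":[0,-0.25,-0.03],"delta_rot":[0,0,0]},{"dp":[0,-0.25,-0.03],"delta_rot":[0,0,0]},{"dp":[0,-0.25,-0.03],"delta_rot":[0,0,0]}]'
python3 - <<'E'
from h import *
t,s=vision.grab_frame("top"),vision.grab_frame("scene")
for n,f in(("t",t),("s",s)):
    F=240/np.tan(np.radians(f["fovy"]/2))
    for k,P in(("CS",(.463,.067,.078)),("BS",(.4425,-.26,.110))):
        c=np.linalg.inv(f["world_from_camera"])@[*P,1]
        u=(f["cx"]-F*c[0]/c[2],f["cy"]+F*c[1]/c[2]); p=sticker(f["img"],u,4); print(n,k,u,p,cast(f,p,P[2]))
cv2.imwrite("pics/s10.png",s["img"]); cv2.imwrite("pics/t10.png",t["img"])
E
```

```text
clock: 36.95
tcp_pos: [0.4618, 0.0669, 0.1683]
orientation: [3.141, 0.0, -0.004]
contact_force: [1.1, 0.4, 0.4]
grip_width: 0.0852
gripper_force: 0.0
clock: 37.95
tcp_pos: [0.4631, 0.3152, 0.1976]
orientation: [3.14, -0.004, -0.0]
contact_force: [0.1, -0.3, -0.4]
grip_width: 0.0854
gripper_force: 0.0
t CS (np.float64(299.0070453684895), np.float64(283.930590949045)) [299.196  283.3719] [0.4644 0.0665 0.078 ]
t BS (np.float64(436.2444185116377), np.float64(290.40437494303137)) [436.4231 289.928 ] [ 0.4436 -0.2605  0.11  ]
s CS (np.float64(409.563531893916), np.float64(197.7347259819181)) [409.4248 197.1416] [0.4619 0.0657 0.078 ]
s BS (np.float64(306.75778600317295), np.float64(109.65250597967331)) [306.6279 108.7488] [ 0.4404 -0.2628  0.11  ]
```

View pics/s10.png

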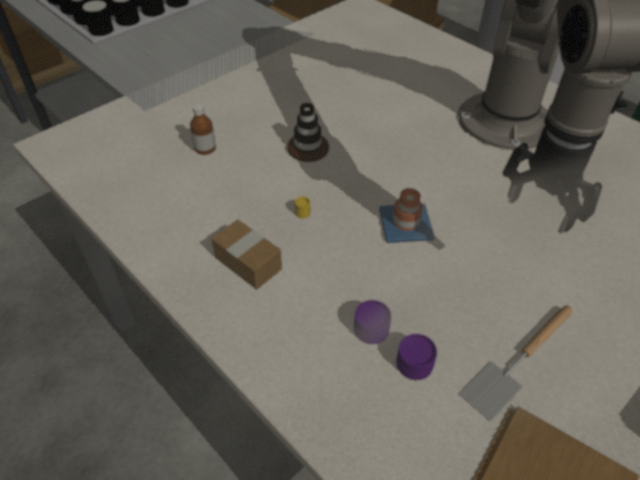

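View pics/t10.png

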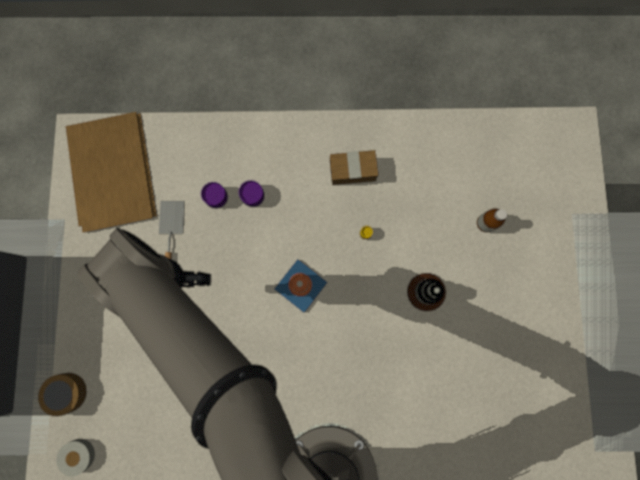

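Both towers stand: black at scene (308,135) and copper at (408,210). The top stickers lie where seated tins put them. The bottle (203,133), carton (247,252), spatula (520,365) and the look-alikes are unmoved, and the gripper touches nothing. I hand in.

```bash
python3 -c "
from bench import r
print(r.hand_in())"
```

```text
the job is handed in; nothing more can be done
None
```

Both towers are built and handed in at about 38 s, with each upper tin seated in the lid below by contact height and both cameras: black within about 3 mm of the board's centre and copper about 1 mm of the tile's; bottle, carton and spatula look unmoved.

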